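Show the red drawer to the document camera

TASK

Fold the half-closed lid of the black craft box until it stands straight up, then take the little drawer with the red front out of the box and hold it up for the document camera: the middle of its red front right over the yellow dot, 150 mm from the lens on its line of sight, the knob side squarely facing the lens and the drawer's open top upward, tipped back just as much as the camera looks down. Finish while holding it there still in the gripper: do not put it down or let go. Leave the lid standing, do not bump the camera, and leave the blue drawer and the other things where they are.

Things in the scene. Friction and masses are not known exactly. Their poses are not given: they have to be found in the camera images.
- craft_box: Black open-topped craft box, fixed to the table: 200 (its x) x 280 (its y) x 60 mm high, walls and floor 5 mm thick, white lining on the floor. Origin: centre of its underside; z up, +x towards the lid's hinge, which lies along its far top edge.
- lid (a joint): Angle of the box's lid in rad: 0 shut, 1.571 standing straight up, stop at 2.2. It starts half closed, sloping over the box. Its hinge is stiff (about 0.3 N m of friction): the lid stays where it is left; 2 to 3 N at the free edge moves it.
- lid_edge (a point): Middle of the lid's free edge, in the middle of its thickness. The lid is a stiff black panel 170 mm from hinge to free edge, 280 mm wide, 8 mm thick, white inside.
- lid_hinge (a point): Middle of the lid's hinge line (parallel to the box's y), 62 mm above the table, 100 mm from the box's centre; point turns with the lid.
- red_drawer: Small open-topped card drawer to be shown, 40 to 100 g: card-brown body 76 (its x) x 42 (its y) x 36 mm high with 4 mm walls, a red lining, and a red front plate 6 mm thick, 46 mm wide and 40 mm high at its +x end with a brass knob reaching 16 mm out. Origin: centre of the body's underside; z up, +x out through the red front. It stands on the box's floor (5 mm above the table), front roughly towards the hinge, on either the left or right side of the box.
- red_drawer_front (a point): Centre of the outer face of the red front plate (42 mm along the drawer's x from its origin, 20 mm up); axes as the drawer's.
- blue_drawer: The same drawer with blue front and lining, standing beside the red one in the box (centres about 130 mm apart). Stays in the box.
- doc_cam: Document camera, fixed to the table: grey foot plate 290 x 130 x 8 mm, a post 215 mm (its +x) from the origin, white camera head up to about 300 mm above the table. Origin: on the table under the yellow dot on its foot plate; z up, +x from the dot to the post.
- view_point (a point): Where the centre of the red front must be: 200 mm straight above the table over the yellow dot, 150 mm from the lens on its line of sight. Its x axis points to the lens (up at 0.35 rad, 20 degrees, from level), its y is level, its z is the up direction of the camera's picture: the drawer's axes should coincide with these.
- cam_lens (a point): Centre of the lens face, at the front of the camera head; axes as the view point's.
- bowl: White plastic bowl, rim diameter 160 mm, 60 mm high; origin at the centre of its underside. Bystander.
- glue: White glue bottle, 52 mm diameter, 140 mm high; origin at the centre of its underside. Bystander.
- jar: Amber glass jar, 70 mm diameter, 90 mm high; origin at the centre of its underside. Bystander.
- tape: Roll of yellow tape lying flat, 84 mm diameter, 20 mm high; origin at the centre of its underside. Bystander.
- brush: Paste brush lying on the table, 180 mm long; origin on the table under it. Bystander.

How it is judged:
By the outcome, as a careful person would: the job done as asked, in the order asked, and still so for the second after the job is handed in, while the arm keeps its last pose, push and grip.
It also fails if it takes over 64 s, if anything falls off the work surface, if the arm or the gripper's body presses on something with over 40 N, if the wrist force passes 120 N, or if a joint passes its speed limit or range.

ROBOT

A 7-joint arm with a two-finger parallel gripper is mounted at the origin on the work surface. World frame = base frame: x ahead of the robot, y to its left, z up, the work surface at z = 0. Lengths are in m, angles in rad, forces in N, time in s.
With the tool pointing down it reaches from about 0.4 to 0.85 m from the base axis. Payload 10.4 kg.
Tool frame: the origin (TCP) lies between the finger pads; the fingertips stand 14 mm ahead of it and the grasp point (between the pads) lies 5 mm behind it; z points along the fingers, y is the line along which they close (so a half turn about z gives the same grasp; the last joint's range is limited). The gripper opens to 87 mm and grips with 3 to 60 N. Pads are 19 mm wide; open, the fingers measure 117 mm over their backs; the gripper's body (75 mm by 190 mm) begins 51 mm behind the grasp point.
Start: joints at [1.131, 0.332, -0.065, 1.46, 0.022, 1.35, -0.088], TCP at [0.253, -0.572, 0.237] pointing down, gripper open.
Joint ranges: [-2.6, 2.6], [-0.5, 2.12], [-1.47, 1.34], [0.16, 2.42], [-1.27, 4.41], [0.06, 2.06], [-2.6, 2.6]. Speed limits (rad/s): [2.22, 2.22, 2.79, 2.79, 3.14, 3.14, 3.14].

INTERFACE

Orientations are given as a unit quaternion [x, y, z, w].
In Python, from bench import * gives the robot as it stands.
- The arm moves only by the tool drive_tool, never from a script. Its argument "deltas" is a list of rows, each a list of 7 numbers: the turn, a rotation vector about the tool's x, y, z in degrees, then the shift along the tool's x, y, z in m, then the closure, from -1 (fully open) to 1 (shut). A call has 1 to 12 rows; each row is the pose to reach, as a shift and turn from the pose commanded when the call began, along the tool's axes at that moment; what a row does not reach only later rows make up. A row lasts 1/10 s, in which the tool goes at most 50 mm and 8.59 degrees, less where a joint would pass 70% of its speed; a pose out of reach is approached as far as the arm can. A call with a gripper value outside its range is refused whole. The fingers move at their own pace and stop on an object; "squeeze" is the grip in N (left out, the last holds). Time passes only in rows, so rows that repeat a pose let the fingers close. It gives the time, the measured TCP pose, the force and the opening at its end, in the units of the state.
- read_state(): the state, without advancing time (a new reading comes with each control period).
- camera(name): name is "scene" or "top" or "wrist"; returns (picture, depth): 420x560x3 uint8, red, green, blue; 420x560 float32, m along the optical axis (not along the pixel's ray), 0 where there is no reading.
- camera_params(name): a dict with "K" (3x3 intrinsics, pixels), "R" (3x3) and "t" (3): a world point X has camera coordinates R X + t; the wrist camera has in their place "mount" (4x4, takes a point from camera to tool coordinates, whose origin is the TCP and whose axes are the flange's). Camera axes: x right, y down, z forward; pixel columns grow to the right and rows downward; lengths in m; the calibration is good to about 2 mm. The wrist camera is an equidistant fisheye: a pixel r from the principal point sees the ray r / f radians off the axis. A picture is of the moment at which its call begins: read the wrist's pose just before it. camera_params takes no time and is no camera call.
- close_job(): hands the job in, once; it reports no verdict.
Trained networks look in the newest picture that a camera, given by its name, has taken for a name from the list of things; names that differ only in an ending like _2 or _b are one class to them, and where a whole thing is asked for, a point or a joint stands for the part that bears it (a point fixed in the world has none). Each returns a list of dicts, best first, with "score" (0 to 1); they miss things now and then, are a little off and sometimes report something else, mostly with a low value. They report only what shows in the picture. A call takes as long as a camera call.
- outline_of(label, camera): "pixels" (420x560 bool, what is visible of it) and "location" ([column, row] as shares, 0 to 1, of the picture: columns of its width, rows of its height, amid what is visible of it).
- tip_of(label, camera): "location" ([column, row] as shares, 0 to 1, of the picture: columns of its width, rows of its height: a listed point, or the origin of a listed thing).
The state is a dict: "time": time; "joint_positions": joint angles; "joint_vel": joint speeds; "joint_torque": joint torques, N m; "ee_pos": TCP position; "eef_rot": TCP orientation; "ft_force": force on the tool from outside, world axes, zero at the start; "torque": the same for the moment, N m; "width": finger opening in m.
Only numpy, scipy, OpenCV 4.12 (cv2) and the standard library are available. Lean on these libraries where they do the work, as an engineer would, in place of code of your own. Each camera call takes 0.05 s, during which the arm holds its last target. There are 200 camera calls.

## Working session

There is one attempt and no reset: what is moved stays moved. The work goes in short steps, Python scripts to look and compute and a tool call to move; the robot and the scene stay as the last step left them, time stands still between calls to the robot, and variables do not carry over. Pictures are saved under pics/ and viewed, on a budget of 10 in all, crops included, one or two more only if the job needs it, and the job is handed in when it is done.

Besides the shell and the picture viewer there is one more tool, called after "Emit:" as name(argument=value, ...), one argument or row to a line, values as JSON. drive_tool: Moves the arm, as the interface text tells. Its arguments: {"type":"object","properties":{"deltas":{"type":"array"},"squeeze":{"type":"number"}},"required":["deltas"]}

```bash
mkdir -p pics; ls; python3 - <<'E'
from bench import *
import cv2,numpy as np
s=read_state();print({k:np.round(v,3).tolist() for k,v in s.items()})
ims=[]
for n in("scene","top"):
    p,d=camera(n);np.savez(f"{n}.npz",p=p,d=d);ims.append(p)
    c=camera_params(n);print(n,np.round(c["K"],1).tolist(),np.round(c["R"],3).tolist(),np.round(c["t"],3).tolist())
    cv2.imwrite(f"pics/{n}0.png",p[:,:,::-1])
for n in("scene","top"):
  for l in("lid_edge","lid_hinge","red_drawer","red_drawer_front","blue_drawer","view_point","cam_lens","doc_cam","craft_box","bowl","glue","jar","tape","brush"):
    r=tip_of(l,n)
    print(n,l,[(round(x["score"],2),np.round(np.array(x["location"])*[560,420],1).tolist()) for x in r[:2]])
c=camera_params("wrist");print({k:np.round(v,4).tolist() for k,v in c.items()})
E
```

```text
pics
{'time': 0.0, 'joint_positions': [1.131, 0.333, -0.065, 1.461, 0.022, 1.35, -0.089], 'joint_vel': [-0.002, 0.001, 0.001, -0.001, 0.0, 0.0, -0.001], 'joint_torque': [-0.0, -62.326, 0.024, -38.991, -0.061, 0.04, 0.0], 'ee_pos': [0.253, -0.571, 0.236], 'eef_rot': [0.978, 0.207, -0.0, -0.001], 'ft_force': [0.154, -0.176, -0.052], 'torque': [0.014, 0.006, 0.015], 'width': 0.087}
scene [[456.9, 0.0, 278.1], [0.0, 456.9, 204.4], [0.0, 0.0, 1.0]] [[-0.989, 0.149, 0.014], [0.084, 0.629, -0.773], [-0.124, -0.763, -0.635]] [0.568, 0.044, 1.699]
top [[469.8, 0.0, 274.6], [0.0, 469.8, 210.9], [0.0, 0.0, 1.0]] [[-0.003, -1.0, 0.001], [-0.989, 0.002, -0.151], [0.151, -0.002, -0.989]] [0.006, 0.593, 1.471]
scene lid_edge [(0.64, [274.8, 159.6])]
scene lid_hinge [(0.87, [246.7, 182.8])]
scene red_drawer [(0.56, [281.5, 188.9])]
scene red_drawer_front [(0.77, [274.4, 185.1])]
scene blue_drawer [(0.82, [275.7, 208.5])]
scene view_point []
scene cam_lens [(0.86, [256.1, 236.1]), (0.45, [297.4, 285.0])]
scene doc_cam [(0.71, [298.4, 283.5])]
scene craft_box [(0.81, [273.7, 198.4]), (0.41, [305.1, 15
[... 376 characters left out ...]
7.0])]
top red_drawer [(0.89, [347.7, 237.8]), (0.48, [131.5, 277.5])]
top red_drawer_front [(0.79, [350.7, 219.4])]
top blue_drawer [(0.92, [310.1, 225.4])]
top view_point [(0.34, [200.2, 226.9])]
top cam_lens [(0.45, [201.9, 224.8])]
top doc_cam [(0.55, [201.9, 226.4])]
top craft_box [(0.91, [329.2, 222.3])]
top bowl [(0.76, [131.2, 278.3])]
top glue [(0.77, [414.4, 207.6]), (0.72, [351.3, 220.9])]
top jar []
top tape [(0.91, [311.7, 165.2])]
top brush [(0.95, [421.0, 277.3])]
{'K': [[325.1923, 0.0, 275.1727], [0.0, 325.1923, 211.5246], [0.0, 0.0, 1.0]], 'mount': [[0.0004, -0.9699, -0.2434, 0.0661], [1.0, 0.0005, -0.0002, -0.0006], [0.0003, -0.2434, 0.9699, -0.1489], [0.0, 0.0, 0.0, 1.0]]}
```

```bash
python3 - <<'E'
import cv2
a=cv2.imread("pics/top0.png")[120:320,90:470]
cv2.imwrite("pics/t1.png",cv2.resize(a,(760,400),interpolation=cv2.INTER_CUBIC))
a=cv2.imread("pics/scene0.png")[120:370,180:400]
cv2.imwrite("pics/s1.png",cv2.resize(a,(528,600),interpolation=cv2.INTER_CUBIC))
E
```

```text
(no output)
```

View pics/t1.png

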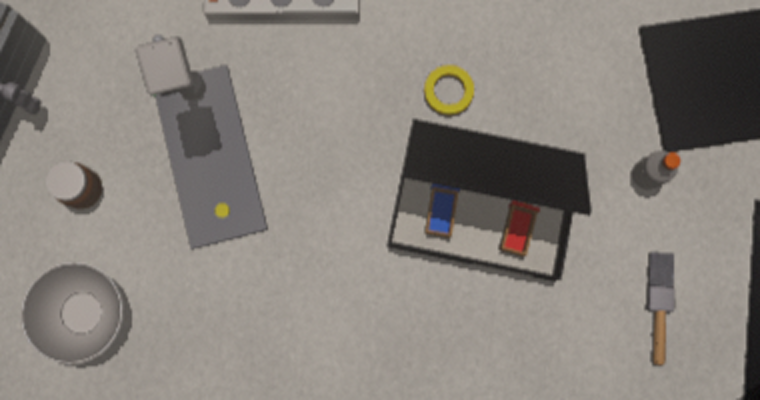

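View pics/s1.png

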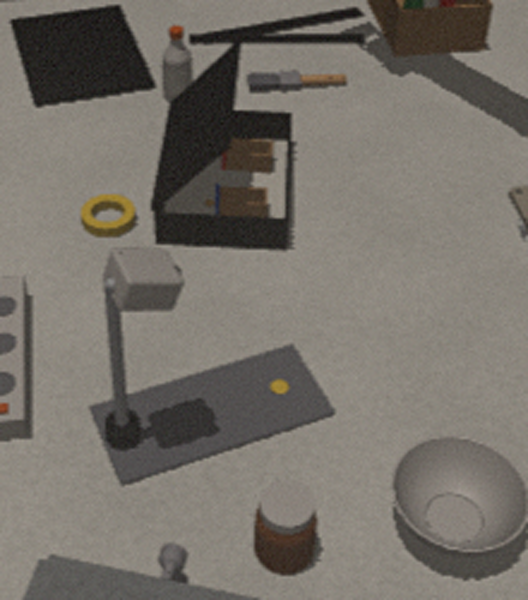

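The top view (crop ×2, offset 90,120) shows the lid sloping over the box. The red drawer is on the right (−y) at about (350,232), with blue at (310,225). The camera post is up (+x) and left of the yellow dot at (201,225). Next I'll get positions from depth.

```bash
cat > h.py <<'E'
from bench import *
import cv2,numpy as np
from scipy.spatial.transform import Rotation as Ro
def cloud(d,n):
    c=camera_params(n);K=c["K"];v,u=np.mgrid[:420,:560]
    P=np.stack([(u-K[0][2])/K[0][0]*d,(v-K[1][2])/K[1][1]*d,d],-1)
    return (P-np.array(c["t"]))@np.array(c["R"])
def wcloud(d,s):
    c=camera_params("wrist");K=np.array(c["K"]);v,u=np.mgrid[:420,:560]
    x=(u-K[0,2])/K[0,0];y=(v-K[1,2])/K[1,1];r=np.hypot(x,y)+1e-9
    P=np.stack([x/r*np.tan(r)*d,y/r*np.tan(r)*d,d],-1)
    M=np.array(c["mount"]);P=P@M[:3,:3].T+M[:3,3]
    return P@Ro.from_quat(s["eef_rot"]).as_matrix().T+np.array(s["ee_pos"])
E
python3 - <<'E'
from h import *
X={}
for n in("scene","top"):
    z=np.load(n+".npz");p=z["p"].astype(int);W=cloud(z["d"],n);ok=z["d"]>0;r,g,b=p[...,0],p[...,1],p[...,2]
    X[n]=(p,W,ok)
    print(n,"table z",np.round(np.percentile(W[ok][:,2],[5,30,50]),4))
    near=ok&(abs(W[...,0]-.6)<.4)&(abs(W[...,1])<.5)
    for nm,m in(("yellow",(r>140)&(g>110)&(b<70)),("red",(r>90)&(g<50)&(b<50)),("blue",(b>90)&(r<60))):
        m&=near
        k,l,st,_=cv2.connectedComponentsWithStats(m.astype(np.uint8))
        for i in range(1,k):
            if st[i,4]>8:
                q=W[l==i];print(n,nm,st[i,4],np.round(np.median(q,0),4),np.round(q.min(0),3),np.round(q.max(0),3))
    # lid plane, box rim, foot
    q=[o for o in outline_of("lid_edge",n)[:2]];print([ (round(o["score"],2),o["pixels"].sum()) for o in q])
    m=q[0]["pixels"]&ok;m=cv2.erode(m.astype(np.uint8),np.ones((3,3)))>0
    Q=W[m]
    for _ in range(4):
        c=Q.mean(0);nn=np.linalg.svd(Q-c,full_matrices=False)[2][2];Q=Q[abs((Q-c)@nn)<.006]
    nn*=np.sign(nn[2]);print("lid plane",c.round(4),nn.round(3),"tilt deg",np.degrees(np.arccos(nn[2])).round(1),"az",np.degrees(np.arctan2(nn[1],nn[0])).round(1),len(Q))
    o=outline_of("doc_cam",n)
    if o:
        m=o[0]["pixels"]&ok;F=W[m];lo=F[F[:,2]<.03];print("foot",cv2.minAreaRect(lo[:,:2].astype(np.float32)));hi=F[F[:,2]>.2];print("head",len(hi),hi.mean(0).round(3),hi.min(0).round(3),hi.max(0).round(3))
    for l in("bowl","glue","jar","tape","brush","craft_box"):
        o=outline_of(l,n)
        if o:
            F=W[o[0]["pixels"]&ok];print(l,round(o[0]["score"],2),np.percentile(F,3,0).round(3),np.percentile(F,97,0).round(3))
p,W,ok=X["top"]
for a in[(90+412,),]:pass
# corners by eye (crop px/2+offset): lid TL, lid TR, edge R, edge L, box near-left, near-right
for u,v in[(412,122),(584,155),(588,211),(404,178),(391,245),(556,277)]:
    U,V=90+u/2,120+v/2;q=W[int(V)-2:int(V)+3,int(U)-2:int(U)+3].reshape(-1,3);print((U,V),q[q[:,2].argmax()].round(3))
E
```

```text
scene table z [-0.7533 -0.3595 -0.0014]
scene yellow 123 [ 0.7554 -0.1232  0.0208] [ 0.717 -0.172  0.015] [ 0.795 -0.082  0.028]
scene yellow 27 [0.5547 0.2476 0.0088] [0.545 0.239 0.004] [0.564 0.257 0.014]
[(0.64, np.int64(1243))]
lid plane [ 0.6091 -0.1656  0.1384] [ 0.733 -0.153  0.662] tilt deg 48.5 az -11.8 1010
foot ((0.6636890172958374, 0.19932779669761658), (0.29107484221458435, 0.28652289509773254), 14.79326057434082)
head 781 [0.732 0.308 0.273] [0.683 0.264 0.201] [0.77  0.332 0.3  ]
bowl 0.63 [0.315 0.4   0.002] [0.451 0.541 0.061]
glue 0.67 [ 0.59  -0.454  0.018] [ 0.633 -0.425  0.141]
jar 0.71 [0.566 0.46  0.008] [0.624 0.517 0.093]
tape 0.5 [ 0.457 -0.309  0.003] [ 0.675 -0.027  0.191]
brush 0.79 [ 0.312 -0.486  0.001] [ 0.479 -0.441  0.024]
top table z [-0.7583 -0.2919 -0.0019]
top yellow 242 [ 0.7521 -0.1292  0.0188] [ 0.716 -0.168  0.008] [ 0.794 -0.087  0.029]
top yellow 33 [0.5524 0.2476 0.0066] [0.545 0.24  0.003] [0.562 0.257 0.015]
top red 22 [ 0.5091 -0.2425  0.0101] [ 0.488 -0.249  0.005] [ 0.514 -0.226  0.021]
top blue 42 [ 0.5309 -0.1098  0.0093] [ 0.521 -
[... 206 characters left out ...]
5030326843), (0.2890099287033081, 0.13226397335529327), 14.460901260375977)
head 616 [0.721 0.289 0.283] [0.682 0.256 0.237] [0.768 0.325 0.301]
bowl 0.98 [0.32  0.41  0.001] [0.455 0.544 0.06 ]
glue 0.82 [ 0.587 -0.478  0.019] [ 0.626 -0.429  0.14 ]
jar 0.8 [0.559 0.449 0.016] [0.615 0.507 0.095]
tape 0.65 [ 0.717 -0.164  0.005] [ 0.794 -0.09   0.025]
brush 0.69 [ 0.312 -0.485  0.009] [ 0.477 -0.447  0.024]
craft_box 0.82 [ 0.459 -0.312 -0.001] [ 0.664 -0.046  0.191]
(296.0, 181.0) [ 0.678 -0.066  0.089]
(382.0, 197.5) [ 0.624 -0.331  0.085]
(384.0, 225.5) [ 0.527 -0.313  0.201]
(292.0, 209.0) [ 0.578 -0.046  0.195]
(285.5, 242.5) [ 0.497 -0.025  0.063]
(368.0, 258.5) [ 0.439 -0.291  0.065]
```

```bash
cat >> h.py <<'E'
PS=np.radians(-11.85);B=np.array([np.cos(PS),np.sin(PS),0]);BY=np.array([-np.sin(PS),np.cos(PS),0]);C=np.array([.565,-.181,0])
def box(x,y,z): return C+x*B+y*BY+np.array([0,0,z])
def down(yaw): # tool x at this azimuth, tool z down
    return np.array([[np.cos(yaw),np.sin(yaw),0],[np.sin(yaw),-np.cos(yaw),0],[0,0,-1]])
def delta(p,R=None):
    s=read_state();R0=Ro.from_quat(s["eef_rot"]).as_matrix();R=R0 if R is None else R
    print("rot",np.degrees(Ro.from_matrix(R0.T@R).as_rotvec()).round(2),"shift",(R0.T@(np.array(p)-s["ee_pos"])).round(4))
E
python3 - <<'E'
from h import *
delta(box(-.07,0,.237),down(PS)); delta(box(-.07,0,.185),down(PS))
E
```

```text
rot [ 0.   -0.   35.73] shift [ 0.3865 -0.2716 -0.0004]
rot [ 0.   -0.   35.73] shift [ 0.3865 -0.2716  0.0516]
```

Emit:
drive_tool(
  deltas=[
    [0, 0, 35.7, 0.3865, -0.2716, 0, 1],
    [0, 0, 35.7, 0.3865, -0.2716, 0, 1],
    [0, 0, 35.7, 0.3865, -0.2716, 0, 1],
    [0, 0, 35.7, 0.3865, -0.2716, 0, 1],
    [0, 0, 35.7, 0.3865, -0.2716, 0, 1],
    [0, 0, 35.7, 0.3865, -0.2716, 0, 1],
    [0, 0, 35.7, 0.3865, -0.2716, 0, 1],
    [0, 0, 35.7, 0.3865, -0.2716, 0, 1],
    [0, 0, 35.7, 0.3865, -0.2716, 0, 1],
    [0, 0, 35.7, 0.3865, -0.2716, 0, 1],
    [0, 0, 35.7, 0.3865, -0.2716, 0, 1],
    [0, 0, 35.7, 0.3865, -0.2716, 0, 1],
  ],
  squeeze=10,
)

```text
time: 3.5
ee_pos: [0.4966, -0.1665, 0.2366]
eef_rot: [0.995, -0.102, -0.0, 0.0]
ft_force: [0.4, 0.2, 0.4]
width: 0.0028
```

```bash
python3 - <<'E'
from h import *
for _ in range(6): camera("wrist")
s=read_state();print(s["time"],s["ee_pos"],s["width"],s["ft_force"])
p,d=camera("wrist");cv2.imwrite("pics/w1.png",p[:,:,::-1])
W=wcloud(d,s);q=outline_of("lid_edge","wrist")
print([(o["score"],o["pixels"].sum()) for o in q])
m=q[0]["pixels"]&(d>0)
F=W[m];rel=F-C;bx=rel@B;by=rel@BY
print(np.percentile(bx,[2,50,98]).round(3),np.percentile(by,[2,98]).round(3),np.percentile(F[:,2],[2,98]).round(3))
delta(box(-.055,0,.185),down(PS))
E
```

```text
3.8 [ 0.49607946 -0.16769937  0.23655754] 0.0004084620363563493 [ 0.21059935 -0.43314277 -1.18362381]
[(0.78, np.int64(42188)), (0.74, np.int64(3156))]
[-0.013  0.023  0.097] [-0.133  0.132] [0.074 0.195]
rot [ 0.01 -0.01 -0.03] shift [ 0.0151 -0.0007  0.0516]
```

View pics/w1.png

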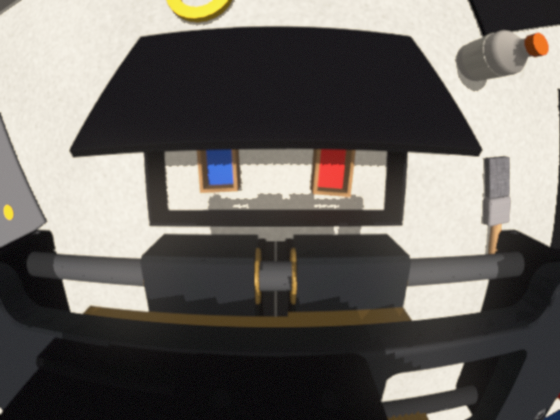

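The wrist view shows the lid's free edge at row ~150 (bx −0.013), as estimated, with the fingers closed and both drawers under the lid. I'll lower the tool and push.

Emit:
drive_tool(
  deltas=[
    [0, 0, 0, 0, -0.001, 0.03, 1],
    [0, 0, 0, 0, -0.001, 0.052, 1],
    [0, 0, 0, 0.015, -0.001, 0.052, 1],
    [0, 0, 0, 0.03, -0.001, 0.052, 1],
    [0, 0, 0, 0.04, -0.001, 0.052, 1],
    [0, 0, 0, 0.05, -0.001, 0.05, 1],
    [0, 0, 0, 0.06, -0.001, 0.048, 1],
    [0, 0, 0, 0.07, -0.001, 0.045, 1],
    [0, 0, 0, 0.08, -0.001, 0.042, 1],
    [0, 0, 0, 0.09, -0.001, 0.039, 1],
    [0, 0, 0, 0.1, -0.001, 0.036, 1],
    [0, 0, 0, 0.1, -0.001, 0.036, 1],
  ],
)

```text
time: 5.1
ee_pos: [0.5954, -0.1864, 0.201]
eef_rot: [0.995, -0.103, 0.0, 0.0]
ft_force: [-0.6, 0.6, 0.3]
width: 0.0007
```

```bash
cat >> h.py <<'E'
def lid(n):
    s=read_state();p,d=camera(n);W=wcloud(d,s) if n=="wrist" else cloud(d,n)
    o=outline_of("lid_edge",n)
    if not o: print("no lid",n);return
    Q=W[(cv2.erode(o[0]["pixels"].astype(np.uint8),np.ones((3,3)))>0)&(d>0)]
    for _ in range(5):
        c=np.median(Q,0);c=Q.mean(0);nn=np.linalg.svd(Q-c,full_matrices=False)[2][2];Q=Q[abs((Q-c)@nn)<.006]
    nn*=np.sign(nn@B);print(n,"lid",round(o[0]["score"],2),len(Q),"angle",(90-np.degrees(np.arcsin(nn[2]))).round(1),"az",np.degrees(np.arctan2(nn[1],nn[0])).round(1),"bx",((c-C)@B).round(4),"zmax",Q[:,2].max().round(3))
E
python3 - <<'E'
from h import *
s=read_state();print(s["time"],s["ee_pos"],s["ft_force"],(s["ee_pos"]-C)@B)
lid("scene");lid("top");lid("wrist")
E
```

```text
5.1 [ 0.59542296 -0.1864138   0.20097996] [-0.64838429  0.610765    0.27065672] 0.03088632452322312
scene lid 0.63 230 angle 70.7 az -11.7 bx 0.0711 zmax 0.229
top lid 0.71 86 angle 70.2 az -12.0 bx 0.0655 zmax 0.227
wrist lid 0.55 48906 angle 70.7 az -11.8 bx 0.068 zmax 0.227
```

Emit:
drive_tool(
  deltas=[
    [0, 0, 0, 0.008, 0, -0.003, 1],
    [0, 0, 0, 0.016, 0, -0.006, 1],
    [0, 0, 0, 0.024, 0, -0.008, 1],
    [0, 0, 0, 0.032, 0, -0.01, 1],
    [0, 0, 0, 0.039, 0, -0.01, 1],
    [0, 0, 0, 0.045, 0, -0.01, 1],
    [0, 0, 0, 0.05, 0, -0.01, 1],
    [0, 0, 0, 0.053, 0, -0.01, 1],
    [0, 0, 0, 0.053, 0, -0.01, 1],
  ],
)

```text
time: 6.3
ee_pos: [0.6469, -0.197, 0.2104]
eef_rot: [0.995, -0.103, 0.0, -0.0]
ft_force: [0.1, -0.9, -0.5]
width: 0.0005
```

```bash
python3 - <<'E'
from h import *
s=read_state();print(s["time"],s["ee_pos"],s["ft_force"],(s["ee_pos"]-C)@B)
lid("scene");lid("top");lid("wrist")
E
```

```text
6.3 [ 0.6469106  -0.19699508  0.21042491] [ 0.07665695 -0.88622588 -0.49111131] 0.08344955527211623
scene lid 0.9 293 angle 89.1 az -12.4 bx 0.0951 zmax 0.236
top lid 0.85 170 angle 89.2 az -11.9 bx 0.0956 zmax 0.234
wrist lid 0.8 25419 angle 88.5 az -11.8 bx 0.103 zmax 0.235
```

Emit:
drive_tool(
  deltas=[
    [0, 0, 0, 0.002, 0, 0, 1],
    [0, 0, 0, 0.0035, 0, 0, 1],
    [0, 0, 0, 0.0035, 0, 0, 1],
    [0, 0, 0, -0.02, 0, 0, 1],
    [0, 0, 0, -0.07, 0, 0, 1],
    [0, 0, 0, -0.12, 0, -0.03, 1],
    [0, 0, 0, -0.16, 0.06, -0.07, 0],
    [0, 0, 0, -0.17, 0.07, -0.07, 0],
    [0, 0, 0, -0.17, 0.07, -0.07, 0],
    [0, 0, 0, -0.17, 0.07, -0.07, 0],
  ],
)

```text
time: 7.6
ee_pos: [0.4654, -0.2317, 0.2814]
eef_rot: [0.995, -0.104, 0.001, 0.001]
ft_force: [0.1, 0.2, -0.7]
width: 0.0246
```

```bash
python3 - <<'E'
from h import *
for _ in range(6): camera("wrist")
lid("scene");lid("top");lid("wrist")
s=read_state();print(s["time"],s["ee_pos"],s["width"])
p,d=camera("wrist");cv2.imwrite("pics/w2.png",p[:,:,::-1]);np.savez("w2.npz",p=p,d=d)
W=wcloud(d,s)
for l in("red_drawer","red_drawer_front","blue_drawer"):
    for x in tip_of(l,"wrist")[:2]:
        u,v=np.array(x["location"])*[560,420];q=W[int(v),int(u)];print(l,round(x["score"],2),u.round(),v.round(),q.round(4),((q-C)@B).round(4),((q-C)@BY).round(4))
o=outline_of("red_drawer","wrist")
for n,o in(("red",outline_of("red_drawer","wrist")),("blue",outline_of("blue_drawer","wrist"))):
    m=o[0]["pixels"]&(d>0);Q=W[m]
    for lo,hi in((.033,.043),(.036,.052)):
        T=Q[(Q[:,2]>lo)&(Q[:,2]<hi)];b=np.c_[(T-C)@B,(T-C)@BY].astype(np.float32);print(n,o[0]["score"].__round__(2),len(T),T[:,2].max().round(3),cv2.minAreaRect(b),np.percentile(b,[1,99],0).round(4).tolist())
E
```

```text
scene lid 0.65 474 angle 90.5 az -12.3 bx 0.0969 zmax 0.238
top lid 0.61 1267 angle 90.3 az -11.8 bx 0.0972 zmax 0.236
wrist lid 0.6 10944 angle 90.2 az -11.8 bx 0.0968 zmax 0.234
8.2 [ 0.46582928 -0.23063878  0.28043392] 0.04318524213836683
red_drawer 0.61 272.0 142.0 [ 0.5179 -0.2367  0.0118] -0.0347 -0.0642
red_drawer_front 0.94 278.0 112.0 [ 0.5524 -0.2502  0.0463] 0.0018 -0.0703
blue_drawer 0.89 177.0 142.0 [ 0.5475 -0.1151  0.0113] -0.0307 0.0609
red 0.87 545 0.043 ((-0.027964387089014053, -0.0653894692659378), (0.04164755344390869, 0.08905010670423508), 85.73094177246094) [[-0.0732, -0.0869], [0.0022, -0.0429]]
red 0.87 705 0.048 ((-0.032833658158779144, -0.06517203897237778), (0.04457089304924011, 0.07927144318819046), 85.65499877929688) [[-0.0723, -0.0878], [0.0066, -0.0429]]
blue 0.94 729 0.043 ((-0.0295795276761055, 0.06244179978966713), (0.07907614856958389, 0.04402679204940796), 1.302724003791809) [[-0.0688, 0.0405], [0.0067, 0.0842]]
blue 0.94 824 0.048 ((-0.028772510588169098, 0.06196435168385506), (0.08031255751848221, 0.045626647770404816), 2.487175226211548) [[-0.0683, 0.0406], [0.0112, 0.0849]]
```

View pics/w2.png

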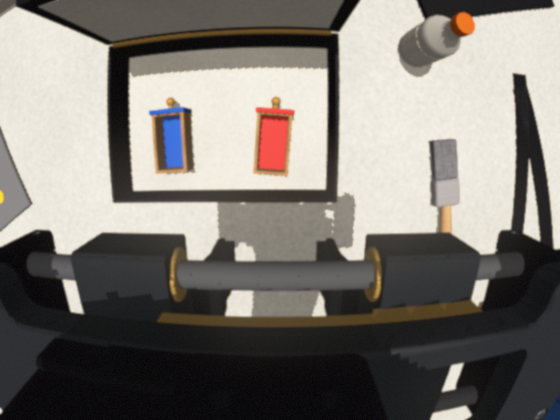

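The lid reads 90.2–90.5° from three cameras. The picture shows the red drawer at about (274,142), front towards the hinge, with clear floor around it. Next I'll hover above it with the fingers at about 57 mm.

```bash
python3 - <<'E'
from h import *
delta(box(-.032,-.0652,.13),down(PS-np.radians(4.35)))
E
```

```text
rot [ 0.   -0.01  4.38] shift [ 0.0549 -0.0039  0.1506]
```

Emit:
drive_tool(
  deltas=[
    [0, 0, 4.4, 0.03, -0.004, 0.04, -0.3],
    [0, 0, 4.4, 0.055, -0.004, 0.08, -0.3],
    [0, 0, 4.4, 0.055, -0.004, 0.12, -0.3],
    [0, 0, 4.4, 0.055, -0.004, 0.15, -0.3],
    [0, 0, 4.4, 0.055, -0.004, 0.15, -0.3],
    [0, 0, 4.4, 0.055, -0.004, 0.15, -0.3],
  ],
)

```text
time: 9.15
ee_pos: [0.5206, -0.2382, 0.1314]
eef_rot: [0.99, -0.141, 0.0, -0.0]
ft_force: [0.7, -0.0, 1.4]
width: 0.0563
```

```bash
python3 - <<'E'
from h import *
for _ in range(3): camera("wrist")
s=read_state();print(s["time"],s["ee_pos"],s["width"])
p,d=camera("wrist");cv2.imwrite("pics/w3.png",p[:,:,::-1])
W=wcloud(d,s)
R=Ro.from_quat(s["eef_rot"]).as_matrix()
o=outline_of("red_drawer","wrist");m=o[0]["pixels"]&(d>0);Q=W[m];T=Q[(Q[:,2]>.034)&(Q[:,2]<.05)]
b=((T-s["ee_pos"])@R)[:,:2].astype(np.float32)
print(o[0]["score"],len(T),cv2.minAreaRect(b),np.percentile(b,[1,99],0).round(4).tolist())
delta(box(-.032,-.0652,.025),down(PS-np.radians(4.35)))
E
```

```text
9.3 [ 0.52153567 -0.23859437  0.13291512] 0.0562385287262676
0.94 1610 ((0.0007805228233337402, -0.00045054778456687927), (0.07424598932266235, 0.04499424993991852), 0.19645941257476807) [[-0.0335, -0.0218], [0.0377, 0.0208]]
rot [ 0.03 -0.16 -0.03] shift [-0.0012 -0.      0.1074]
```

View pics/w3.png

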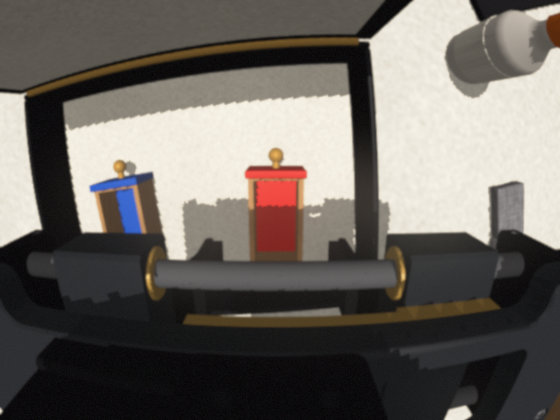

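The drawer is centred between the fingers (aligned to 0.2°, with the front 38 mm ahead of the TCP). I'll descend and grip.

Emit:
drive_tool(
  deltas=[
    [0, 0, 0, -0.001, 0, 0.03, -0.3],
    [0, 0, 0, -0.001, 0, 0.06, -0.3],
    [0, 0, 0, -0.001, 0, 0.085, -0.3],
    [0, 0, 0, -0.001, 0, 0.1, -0.3],
    [0, 0, 0, -0.001, 0, 0.107, -0.3],
    [0, 0, 0, -0.001, 0, 0.107, 0.2],
    [0, 0, 0, -0.001, 0, 0.107, 1],
    [0, 0, 0, -0.001, 0, 0.107, 1],
    [0, 0, 0, -0.001, 0, 0.107, 1],
    [0, 0, 0, -0.001, 0, 0.107, 1],
    [0, 0, 0, -0.001, 0, 0.107, 1],
  ],
  squeeze=20,
)

```text
time: 10.5
ee_pos: [0.5203, -0.2382, 0.0249]
eef_rot: [0.99, -0.141, 0.001, 0.0]
ft_force: [-1.7, 0.5, 7.8]
width: 0.0414
```

Emit:
drive_tool(
  deltas=[
    [0, 0, 0, 0, 0, -0.01, 1],
    [0, 0, 0, 0, 0, -0.03, 1],
    [0, 0, 0, 0, 0, -0.06, 1],
    [0, 0, 0, 0, 0, -0.09, 1],
    [0, 0, 0, 0, 0, -0.12, 1],
    [0, 0, 0, 0, 0, -0.12, 1],
    [0, 0, 0, 0, 0, -0.12, 1],
  ],
)

```text
time: 11.2
ee_pos: [0.5196, -0.2379, 0.1445]
eef_rot: [0.99, -0.141, 0.001, 0.0]
ft_force: [-0.6, 0.7, -1.7]
width: 0.0419
```

```bash
cat >> h.py <<'E'
def view(yaw,tilt=20):
    c,s_=np.cos(np.radians(yaw)),np.sin(np.radians(yaw));t=np.radians(tilt)
    x=np.array([c*np.cos(t),s_*np.cos(t),np.sin(t)]);y=np.array([-s_,c,0]);return np.c_[x,y,np.cross(x,y)]
def tcp_for(V,O,dt):  # V drawer axes, O front-centre target, dt drawer origin in tool
    R=V@np.diag([1,-1,-1.]);o=O-V@np.array([.042,0,.02]);return o-R@np.array(dt),R
E
python3 - <<'E'
from h import *
# foot plate from the first top picture by colour-free height + outline; and dot
z=np.load("top.npz");W=cloud(z["d"],"top")
V=view(14.6);O=np.array([.5535,.2476,.2])
p,R=tcp_for(V,O-.06*V[:,0],(-.0035,0,.020));print(p);delta(p,R)
s=read_state();camera("wrist");
E
```

```text
[0.46392911 0.22426853 0.16631102]
rot [  5.43  19.44 -30.49] shift [-0.1825 -0.4283 -0.0223]
```

Emit:
drive_tool(
  deltas=[
    [0, 0, 0, -0.02, -0.02, -0.02, 1],
    [1, 4, -6, -0.04, -0.06, -0.04, 1],
    [2, 8, -12, -0.07, -0.1, -0.05, 1],
    [3, 12, -18, -0.09, -0.14, -0.05, 1],
    [4, 16, -24, -0.11, -0.18, -0.05, 1],
    [5.4, 19.4, -30.5, -0.13, -0.22, -0.05, 1],
    [5.4, 19.4, -30.5, -0.145, -0.26, -0.05, 1],
    [5.4, 19.4, -30.5, -0.16, -0.3, -0.05, 1],
    [5.4, 19.4, -30.5, -0.17, -0.34, -0.04, 1],
    [5.4, 19.4, -30.5, -0.18, -0.38, -0.03, 1],
    [5.4, 19.4, -30.5, -0.1825, -0.415, -0.0225, 1],
    [5.4, 19.4, -30.5, -0.1825, -0.4285, -0.0225, 1],
  ],
)

```text
time: 12.45
ee_pos: [0.4626, 0.2278, 0.1648]
eef_rot: [0.977, 0.127, 0.171, -0.023]
ft_force: [0.1, -0.9, -1.1]
width: 0.0417
```

```bash
cat > m.py <<'E'
from h import *
import sys
for _ in range(4): camera("wrist")
s=read_state();R=Ro.from_quat(s["eef_rot"]).as_matrix();E=np.array(s["ee_pos"])
print(s["time"],E.round(4),s["width"],s["ft_force"])
V=R@np.diag([1,-1,-1.]);print("x az",np.degrees(np.arctan2(V[1,0],V[0,0])).round(2),"up",np.degrees(np.arcsin(V[2,0])).round(2),"roll",np.degrees(np.arcsin(V[2,1])).round(2))
for n in("wrist","top","scene"):
    p,d=camera(n);cv2.imwrite(f"pics/{sys.argv[1]}_{n}.png",p[:,:,::-1]);np.savez(n+"1.npz",p=p,d=d)
    W=wcloud(d,s) if n=="wrist" else cloud(d,n)
    pi=p.astype(int);red=(pi[...,0]>70)&(pi[...,0]>2.2*pi[...,1])&(pi[...,0]>2.2*pi[...,2])&(d>0)
    T=(W-E)@R
    red&=(abs(T)<.1).all(-1)
    Q=T[red]
    if len(Q)>20:print(n,"red in tool",len(Q),np.percentile(Q,[2,50,98],0).round(4).tolist())
    f=red&(T[...,0]>.03);print(" front px",f.sum(),"x",np.percentile(T[f][:,0],[5,50,95]).round(4) if f.any() else "")
    for l in("red_drawer_front","red_drawer","cam_lens"):
        for x in tip_of(l,n)[:1]:
            u,v=np.array(x["location"])*[560,420];q=W[int(v),int(u)];print(" ",l,round(x["score"],2),u.round(1),v.round(1),q.round(4),((q-E)@R).round(4))
    if n!="scene":
        y=(pi[...,0]>140)&(pi[...,1]>110)&(pi[...,2]<70)&(np.hypot(W[...,0]-.5535,W[...,1]-.2476)<.03);print(" dot",y.sum(),np.median(W[y],0).round(4) if y.any() else "")
        # foot: grey, height 8 mm
E
python3 m.py a
```

```text
12.65 [0.4632 0.2238 0.165 ] 0.04158727814578499 [-0.42304942 -0.65302672 -0.72976879]
x az 14.57 up 19.77 roll 0.07
wrist red in tool 7075 [[-0.0345, -0.0203, -0.0218], [0.0168, -0.0007, 0.0137], [0.0399, 0.0192, 0.0153]]
 front px 2769 x [0.0344 0.0392 0.0399]
  red_drawer_front 0.69 277.6 190.2 [0.4983 0.2327 0.1824] [ 0.04    0.0002 -0.0041]
  red_drawer 0.66 274.9 256.2 [0.4681 0.2264 0.1517] [ 0.0005 -0.0013  0.0144]
 dot 12 [0.5606 0.2478 0.0098]
top red in tool 86 [[-0.0213, -0.0185, -0.0953], [0.0349, 0.0022, -0.0154], [0.0414, 0.0209, 0.0206]]
 front px 50 x [0.0335 0.0389 0.0413]
  red_drawer_front 0.58 193.8 236.1 [0.4991 0.2434 0.1753] [ 0.0408 -0.01    0.0038]
  red_drawer 0.73 201.5 251.7 [0.4486 0.2036 0.2754] [ 0.0192  0.0157 -0.1104]
  cam_lens 0.74 177.2 168.3 [0.7452 0.3319 0.0052] [ 0.2284 -0.0334  0.2519]
 dot 32 [0.5535 0.2484 0.0077]
scene red in tool 92 [[0.0367, -0.0252, -0.0224], [0.0407, -0.0077, -0.0075], [0.0437, 0.0165, 0.0143]]
 front px 92 x [0.0375 0.0407 0.0433]
  red_drawer_front 0.8 315.4 239.9 [0.503  0.2394 0.1752] [ 0.0434 -0.0051  0.0048]
  red_drawer 0.89 324.2 243.4 [0.4775 0.2498 0.1655] [ 0.0193 -0.0216  0.0065]
  cam_lens 0.75 253.5 232.2 [0.6897 0.2927 0.2754] [ 0.2599 -0.0098 -0.0239]
```

```bash
python3 - <<'E'
from h import *
s=read_state();R=Ro.from_quat(s["eef_rot"]).as_matrix();E=np.array(s["ee_pos"])
def fit(Q):
    for _ in range(4):
        c=Q.mean(0);n=np.linalg.svd(Q-c,full_matrices=False)[2][2];Q=Q[abs((Q-c)@n)<.003]
    return c.round(4),(n*np.sign(n[abs(n).argmax()])).round(3),len(Q)
for n in("wrist","scene","top"):
    z=np.load(n+"1.npz");p=z["p"].astype(int);d=z["d"];W=wcloud(d,s) if n=="wrist" else cloud(d,n)
    T=(W-E)@R;red=(p[...,0]>70)&(p[...,0]>2.2*p[...,1])&(p[...,0]>2.2*p[...,2])&(d>0)&(abs(T)<.06).all(-1)
    if n=="wrist":
        print("floor",fit(T[red&(T[...,2]>.010)&(T[...,0]<.03)]))
        body=(d>0)&(abs(T[...,0])<.036)&(abs(T[...,1])<.03)&(T[...,2]>-.03)&(T[...,2]<.0)
    f=red&(T[...,0]>.036);print(n,"front",fit(T[f]),np.percentile(T[f],[2,98],0).round(4).tolist()) if f.sum()>10 else 0
# foot
for fn,n in(("top.npz","top"),("scene.npz","scene"),("wrist1.npz","wrist")):
    z=np.load(fn);p=z["p"].astype(int);d=z["d"];W=wcloud(d,s) if n=="wrist" else cloud(d,n)
    L=(W-[.5535,.248,0]);c,q=np.cos(np.radians(14.6)),np.sin(np.radians(14.6));lx=L[...,0]*c+L[...,1]*q;ly=-L[...,0]*q+L[...,1]*c
    m=(d>0)&(abs(W[...,2]-.007)<.012)&(p.max(-1)<125)&(p.max(-1)-p.min(-1)<25)&(lx>-.09)&(lx<.3)&(abs(ly)<.11)
    k,l,st,_=cv2.connectedComponentsWithStats(m.astype(np.uint8));i=1+st[1:,4].argmax();Q=np.c_[lx,ly][:0];A=np.stack([lx[l==i],ly[l==i]],1)
    out=[]
    bins=np.arange(-.03,.19,.005)
    e=[[b,*(np.percentile(A[abs(A[:,0]-b)<.0025][:,1],[1,99]))] for b in bins if (abs(A[:,0]-b)<.0025).sum()>8]
    e=np.array(e)
    for j in(1,2):
        if len(e)>5:
            r=np.polyfit(e[:,0],e[:,j],1);g=abs(np.polyval(r,e[:,0])-e[:,j])<.006;r=np.polyfit(e[g,0],e[g,j],1);print(n,"edge slope deg",np.degrees(r[0]).round(2),"off",r[1].round(4),g.sum(),len(e))
# lens/head front from scene0, in view axes about view point
V=view(14.6);O=np.array([.5535,.248,.2])
for fn,n in(("scene.npz","scene"),("top.npz","top"),("wrist1.npz","wrist")):
    z=np.load(fn);d=z["d"];W=wcloud(d,s) if n=="wrist" else cloud(d,n);Lc=(W-O)@V
    m=(d>0)&(Lc[...,0]>.11)&(Lc[...,0]<.3)&(abs(Lc[...,1])<.07)&(abs(Lc[...,2])<.07)&(W[...,2]>.18)
    if m.sum():print(n,"head in view axes",m.sum(),np.percentile(Lc[m],[1,50,99],0).round(4).tolist())
E
```

```text
floor (array([-0.0019, -0.0007,  0.0143]), array([-0.001, -0.002,  1.   ]), 4277)
wrist front (array([ 0.0389, -0.0005, -0.0127]), array([ 0.998,  0.001, -0.063]), 2232) [[0.0361, -0.0216, -0.0219], [0.04, 0.0205, 0.0118]]
scene front (array([ 0.0396, -0.0053, -0.005 ]), array([ 1.   , -0.001,  0.029]), 82) [[0.0367, -0.0246, -0.0216], [0.0426, 0.0171, 0.0152]]
top front (array([ 0.0387,  0.0031, -0.0158]), array([ 0.995, -0.005, -0.097]), 34) [[0.0361, -0.0178, -0.0224], [0.0405, 0.0216, -0.0025]]
top edge slope deg -0.11 off -0.0628 44 44
top edge slope deg -0.12 off 0.0626 44 44
scene edge slope deg 0.6 off -0.064 40 44
scene edge slope deg -0.06 off 0.0651 44 44
wrist edge slope deg -0.08 off -0.0236 17 19
wrist edge slope deg 0.06 off 0.0373 17 19
scene head in view axes 822 [[0.1574, -0.0256, -0.0638], [0.2039, 0.0151, 0.013], [0.2314, 0.0336, 0.0252]]
top head in view axes 640 [[0.1519, -0.0316, -0.0102], [0.1906, -0.0025, 0.0206], [0.2295, 0.0296, 0.0267]]
```

View pics/a_wrist.png

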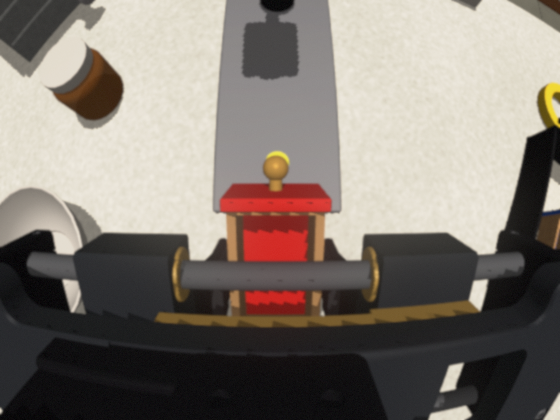

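The drawer sits square in the grip, and the camera yaw comes out at 14.5° from two views. The picture shows the knob at (276,165) in line with the dot and post. Now for the final pose.

```bash
python3 - <<'E'
from h import *
V=view(14.5);p,R=tcp_for(V,np.array([.5535,.248,.2]),(-.0023,-.0004,.0183));print(p);delta(p,R)
E
```

```text
[0.51804555 0.23841769 0.18482432]
rot [-0.07  0.09  0.08] shift [0.0589 0.0002 0.0014]
```

Emit:
drive_tool(
  deltas=[
    [0, 0.1, 0, 0.015, 0, 0.001, 1],
    [0, 0.1, 0, 0.03, 0, 0.001, 1],
    [0, 0.1, 0, 0.045, 0, 0.001, 1],
    [0, 0.1, 0, 0.055, 0, 0.001, 1],
    [0, 0.1, 0, 0.059, 0, 0.001, 1],
    [0, 0.1, 0, 0.059, 0, 0.001, 1],
    [0, 0.1, 0, 0.059, 0, 0.001, 1],
    [0, 0.1, 0, 0.059, 0, 0.001, 1],
  ],
)

```text
time: 14.05
ee_pos: [0.5174, 0.2385, 0.1849]
eef_rot: [0.977, 0.125, 0.172, -0.022]
ft_force: [0.1, 1.1, -1.1]
width: 0.042
```

```bash
python3 m.py b; python3 - <<'E'
from h import *
V=view(14.5);p,R=tcp_for(V,np.array([.5535,.248,.2]),(-.0023,-.0004,.0183))
for _ in range(4): delta(p,R);camera("top")
lid("scene");lid("top")
p,d=camera("scene");cv2.imwrite("pics/f.png",cv2.resize(p[120:370,180:400,::-1],(528,600),interpolation=cv2.INTER_CUBIC))
E
```

```text
14.25 [0.5177 0.2386 0.1852] 0.041985907871294886 [-0.07676295 -0.82042284 -0.78128493]
x az 14.6 up 20.01 roll 0.02
wrist red in tool 7070 [[-0.0345, -0.0203, -0.0217], [0.0169, -0.0008, 0.0137], [0.0399, 0.0192, 0.0154]]
 front px 2776 x [0.0344 0.0392 0.0399]
  red_drawer_front 0.63 275.9 190.5 [0.5526 0.2484 0.2022] [ 0.0399 -0.0008 -0.0036]
  red_drawer 0.89 274.6 258.4 [0.5216 0.2409 0.1726] [-0.0002 -0.0013  0.0133]
 dot 247 [0.5596 0.2499 0.207 ]
top red in tool 42 [[-0.0132, -0.0205, -0.0936], [0.0363, 0.0051, -0.0185], [0.0404, 0.0209, 0.0193]]
 front px 33 x [0.0342 0.0374 0.04  ]
  red_drawer_front 0.68 199.6 226.2 [0.5153 0.2089 0.2848] [ 0.0248  0.028  -0.097 ]
  red_drawer 0.68 194.5 230.3 [0.4978 0.212  0.3442] [ 0.03    0.0206 -0.1583]
  cam_lens 0.94 175.7 169.2 [0.7411 0.3379 0.0081] [ 0.166  -0.0397  0.2489]
 dot 0 
scene red in tool 95 [[0.0358, -0.0255, -0.0216], [0.0398, -0.009, -0.0067], [0.0428, 0.0179, 0.0161]]
 front px 95 x [0.0363 0.0398 0.0424]
  red_drawer_front 0.78 297.6 239.6 [0.5608 0.2559 0.1983] [ 0.0477 -0.0059  0.0035]
  red_drawer 0.85 306.5 243.5 [0.5368 0.2691 0.1919] [ 0.0269 -0.0247  0.0026]
  cam_lens 0.88 252.9 235.8 [0.6938 0.3075 0.2788] [ 0.2085 -0.0223 -0.0238]
rot [-0.08  0.    0.08] shift [-0.      0.0003  0.0003]
rot [-0.08  0.    0.09] shift [-0.      0.0003  0.0004]
rot [-0.08  0.    0.08] shift [-0.      0.0003  0.0003]
rot [-0.08  0.    0.08] shift [-0.      0.0003  0.0003]
scene lid 0.98 407 angle 90.3 az -12.1 bx 0.0966 zmax 0.236
top lid 0.72 1282 angle 90.4 az -11.9 bx 0.0973 zmax 0.237
```

View pics/f.png

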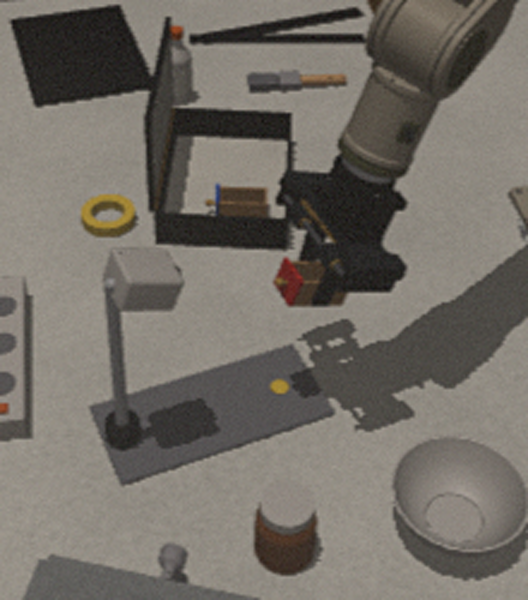

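The picture shows the red front at about (290,283), facing the lens. The lid is standing, and the blue drawer and the bystanders look undisturbed. The remaining pose error is under 0.5 mm and 0.1°, so I'm handing in.

```bash
python3 -c "
from bench import *
print(close_job())"
```

```text
the job is handed in; nothing more can be done
None
```

The red drawer is now held in front of the document camera, and I handed the job in with it still in the gripper, at about 15 of the 64 s. I first pushed the lid upright with closed fingers, then gripped the drawer across its sides and lifted it out.

**Last checks:**
- **Lid:** it reads 90.3–90.4° in two cameras.
- **Drawer pose:** the tool is within about 0.5 mm and 0.1° of the pose I worked out. The drawer's front points up at 20.0°, aimed at 14.6° against the camera's measured 14.5°, with almost no roll. It sits square in the grip, which has not slipped.
- **Other things:** the blue drawer, the document camera and the bystanders look unmoved in the final picture. I checked them by eye, not by measuring.

**Less certain:**
- **Position of the dot and lens:** the dot's position and camera yaw come from cameras good to about 2 mm. I calculated the lens position from the dot and did not measure it; the camera head's depth fits it within a few mm.
- **Disagreeing readings:** the last network readings for the red front from the top and scene cameras were off by up to several centimetres. The top camera's landed on the gripper, which partly hid the drawer, so I relied on the wrist camera and direct depth.

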